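# Tip a relay out of the packed frame and stand it on the test mat

## Robot

A 7-joint arm with a two-finger parallel gripper is mounted at the origin on the work surface. World frame = base frame: x ahead of the robot, y to its left, z up, the work surface at z = 0. Lengths are in m, angles in rad, forces in N, time in s.
With the tool pointing down it reaches from about 0.425 to 0.875 m from the base axis. Payload 4.7 kg.
Tool frame: the origin (TCP) lies midway between the tips of the shut fingers; the grasp point (between the pads) lies 19 mm behind it; y points along the fingers, z is the direction in which the jaws open and shut, and the axes are right-handed (so a half turn about y gives the same grasp; the last joint's range is limited). The gripper opens to 87 mm and grips with 3 to 60 N. Pads are 19 mm wide; open, the fingers measure 117 mm over their backs; the gripper's body (75 mm by 190 mm) begins 51 mm behind the grasp point.
Start: joints at [1.218, 0.321, -0.07, 1.45, 0.023, 1.371, -0.057], TCP at [0.233, -0.607, 0.223] pointing down, gripper open.
Joint ranges: [-2.86, 2.86], [-0.3, 2.09], [-1.38, 1.24], [0.06, 2.45], [-1.56, 4.7], [0.09, 2.05], [-2.69, 2.69]. Speed limits (rad/s): [2.57, 2.57, 3.14, 3.14, 3.14, 3.14, 3.14].

## Interface

Orientations are given as a rotation vector (axis times angle).
In Python, from bench import ctrl gives the robot as it stands.
- The arm moves only by the tool play_rows, never from a script. Its arguments are lists of equal length, an entry for each row: "translation": the shift along the tool's x, y, z in mm, a list of three; "turn": the turn, a rotation vector about the tool's x, y, z in rad, a list of three; "fingers": the opening, from -1 (shut) to 1 (fully open), so that 0 is half open. In form: {"translation": [[dx, dy, dz], ...], "turn": [[wx, wy, wz], ...], "fingers": [fingers, ...]}. A call has exactly 10 rows; each row shifts and turns the commanded pose from where the row before left it, along the tool's axes as they then stand; what a row does not reach is not made up. A row lasts 1/12 s, in which the tool goes at most 41.7 mm and 7.16 degrees, less where a joint would pass 70% of its speed; a pose out of reach is approached as far as the arm can. A call with a gripper value outside its range is refused whole. The fingers move at their own pace and stop on an object; "grip_force" is the grip in N (left out, the last holds). Time passes only in rows, so rows that do not move let the fingers close, or fill a call up. It gives the time, the measured TCP pose, the force and the opening at its end, in the units of the state.
- ctrl.get_state(): the state, without advancing time (a new reading comes with each control period).
- ctrl.get_image(name): name is "scene" or "top" or "wrist"; returns the picture (480x640x3 uint8, blue, green, red); there is no depth.
- ctrl.camera_info(name): a dict with "camera_matrix" (3x3 intrinsics, pixels), "R" (3x3) and "t" (3): a world point X has camera coordinates R X + t. Camera axes: x right, y down, z forward; pixel columns grow to the right and rows downward; lengths in m; the calibration is good to about 2 mm. A picture is of the moment at which its call begins: read the wrist's pose just before it. camera_info takes no time and is no camera call; for the wrist camera it gives the pose at the moment of the call.
- ctrl.close_job(): hands the job in, once; it reports no verdict.
The state is a dict: "time": time; "joint_positions": joint angles; "qd": joint speeds; "joint_torque": joint torques, N m; "position": TCP position; "tool_rot": TCP orientation; "ft_force": force on the tool from outside, world axes, zero at the start; "torque": the same for the moment, N m; "grip_width": opening from 0.0 (shut) to 1.0 (fully open).
Only numpy, scipy, OpenCV 4.12 (cv2) and the standard library are available. Lean on these libraries where they do the work, as an engineer would, in place of code of your own. Each camera call takes 0.05 s, during which the arm holds its last target.

## Task

One of the five relays packed in the orange frame has a wide flat pull bar on top where the others have round knobs. Tip that relay's top well out over the front sill with its foot still in the frame, then lift it out and stand it upright on its foot in the middle of the black rubber mat, setting it down rather than dropping it. Leave the other four standing in the frame and do not disturb the tin, the nut and the pin on the bench.

Things in the scene. Friction and masses are not known exactly. Their poses are not given: they have to be found in the camera images.
- bar_relay: The relay to take out: a grey upright case 96 mm deep (x), 38.4 mm wide (y), 110 mm high (z), about 0.4 kg, with a flat brass pull bar standing on its top. Origin: centre of the underside; z is up through the case, -x is its front face (the pull is on the front half). It stands in one of the five places of the row, its axes parallel to the frame's. Loose.
- pull_bar (a point): Centre of bar_relay's brass pull bar: 14 mm thick (x), 36 mm long (y), 34 mm high, from the case top (110 mm) to 144 mm above the foot; the point is 24 mm ahead (-x) of the case's middle, 127 mm above the foot. Pinch it from above across the 14 mm, a finger before and one behind; the rear rail begins 54 mm behind this point. Equally high knobs stand 40 mm to either side.
- toe (a point): Middle of the lower front edge of bar_relay, the edge it tips about: 48 mm ahead (-x) of its origin, at the underside. Axes as for bar_relay.
- knob_relay1: A neighbour in the row: same case as bar_relay (96 x 38.4 x 110 mm, 0.4 kg), but its pull is a round upright brass knob, 16 mm in diameter and 34 mm high, centred 24 mm ahead (-x) of the case's middle. Origin: centre of the underside; x, y, z as for bar_relay. Loose; stays in the frame.
- knob_relay2: A neighbour in the row: same case as bar_relay (96 x 38.4 x 110 mm, 0.4 kg), but its pull is a round upright brass knob, 16 mm in diameter and 34 mm high, centred 24 mm ahead (-x) of the case's middle. Origin: centre of the underside; x, y, z as for bar_relay. Loose; stays in the frame.
- knob_relay3: A neighbour in the row: same case as bar_relay (96 x 38.4 x 110 mm, 0.4 kg), but its pull is a round upright brass knob, 16 mm in diameter and 34 mm high, centred 24 mm ahead (-x) of the case's middle. Origin: centre of the underside; x, y, z as for bar_relay. Loose; stays in the frame.
- knob_relay4: A neighbour in the row: same case as bar_relay (96 x 38.4 x 110 mm, 0.4 kg), but its pull is a round upright brass knob, 16 mm in diameter and 34 mm high, centred 24 mm ahead (-x) of the case's middle. Origin: centre of the underside; x, y, z as for bar_relay. Loose; stays in the frame.
- frame: Fixed orange frame holding the row. Origin: centre of its underside on the bench; x from its open front to its back, y along the row, z up. 120 mm deep, 218 mm long. Floor top at z 6 mm; relays stand on it at y = -80, -40, 0, 40, 80 mm, 1.6 mm apart. Low back wall (z to 50 mm) 3 mm behind the cases. Side walls 70 mm high. Iron clamp at the +y end: y 109 to 165, x -75 to 95, up to z 95 mm.
- sill (a point): Middle of the top of the frame's front sill, 32 mm above the bench (26 mm above the frame's floor). The sill is 8 mm thick and runs the whole row; the front faces of the standing relays are 5 mm behind it. Axes as for frame.
- rail (a point): Middle of the lower front edge of the frame's rear rail, 31 mm behind the frame's middle, 136 mm above the bench: a bar along the whole row, 12 mm high, over the rear 18 mm of the relays, 20 mm above the cases. It stops a straight lift. Tipped 0.2 to 0.35 rad about the toe, a relay passes before it; raised over the sill, it must come 15 mm or more forward before rising past the rail.
- mat: Fixed black rubber mat, 180 x 180 mm, 4 mm thick, flat on the bench. Origin: centre of its underside, z up; its top is 4 mm above the origin.
- shim_tin: Bystander: open round steel tin, 84 mm in diameter, 36 mm high, with steel shims in it. Origin: centre of the underside. Loose.
- brass_nut: Bystander: knurled round brass nut lying flat, 64 mm in diameter, 22 mm high. Origin: centre of the underside. Loose.
- hinge_pin: Bystander: bronze hinge pin lying down, 124 mm long (along its x, -69 to +55 mm), 22 mm high at its square collars. Origin: on the bench under its middle. Loose.
Not all that is in view belongs to the job. Leave any brown, pink or red look-alike of the bar_relay alone.

How it is judged:
On the way:
1. the bar relay's top is tipped out towards the front of the frame by at least 0.17 rad (10 degrees) while its toe is still in the frame, behind and below the top of the sill (angle between bar_relay's own z axis and vertical above 0.17 rad and x of pull_bar in the frame of frame below -0.037 m and z of toe in the frame of frame below 0.028 m and x of toe in the frame of frame above -0.06 m), for 0.1 s.
At the end, for the whole second after the job is handed in: The bar relay stands at rest on its foot on the mat (within 0.08 rad of upright, foot within a few mm of the mat's top, middle of the foot within 40 mm of the mat's middle, any heading), and the four knob relays still stand in the frame, within 20 mm of where they were and within 0.1 rad of upright (angle between bar_relay's own z axis and vertical below 0.08 rad and horizontal distance between bar_relay and mat below 0.04 m and z of bar_relay in the frame of mat between 0 and 0.01 m and linear speed of bar_relay below 0.02 m/s and angle between each of knob_relay1, knob_relay2, knob_relay3, knob_relay4's own z axis and vertical below 0.1 rad and distance of each of knob_relay1, knob_relay2, knob_relay3, knob_relay4 from where it was at the start of the episode below 0.02 m); the robot touches nothing.
It fails at once if the tin, the nut or the pin is moved more than 30 mm (distance of any of shim_tin, brass_nut, hinge_pin from where it was at the start of the episode above 0.03 m).
It fails at once if the bar relay is dropped: in the air, touched by nothing, with its foot more than 30 mm above the bench (contact force between bar_relay and anything else below 0.02 N and height (world z) of bar_relay above 0.03 m).
It also fails if it takes over 45 s, if anything falls off the work surface, if the arm or the gripper's body presses on something with over 40 N, if the wrist force passes 120 N, or if a joint passes its speed limit or range.

## Working session

There is one attempt and no reset: what is moved stays moved. The work goes in short steps, Python scripts to look and compute and a tool call to move; the robot and the scene stay as the last step left them, time stands still between calls to the robot, and variables do not carry over. Pictures are saved under pics/ and viewed, and the job is handed in when it is done.

Besides the shell and the picture viewer there is one more tool, called after "Request:" by a JSON object that holds its "fn" and its "kwargs", one argument or row to a line. play_rows: Moves the arm, as the interface text tells. Its arguments: {"type":"object","properties":{"translation":{"type":"array"},"turn":{"type":"array"},"fingers":{"type":"array"},"grip_force":{"type":"number"}},"required":["translation","turn","fingers"]}

```bash
mkdir -p pics; ls; python3 - <<'E'
from bench import ctrl
import cv2
s=ctrl.get_state(); print({k:(v if not hasattr(v,'__len__') else [round(float(x),3) for x in v]) for k,v in s.items()})
for n in ("scene","top"):
    cv2.imwrite(f"pics/{n}0.png",ctrl.get_image(n)); i=ctrl.camera_info(n); print(n,i)
E
```

```text
pics
{'time': 0.0, 'joint_positions': [1.218, 0.322, -0.07, 1.452, 0.023, 1.371, -0.057], 'qd': [0.001, 0.001, 0.0, 0.001, -0.001, -0.002, -0.001], 'joint_torque': [0.0, -49.128, -0.404, -31.252, -0.064, 0.044, 0.0], 'position': [0.233, -0.606, 0.221], 'tool_rot': [-0.375, 2.023, -2.019], 'ft_force': [-0.95, -0.19, -0.122], 'torque': [-0.022, -0.045, -0.017], 'grip_width': 0.9985388362945485}
scene {'camera_matrix': array([[618.72441723,   0.        , 313.24121092],
       [  0.        , 618.72441723, 248.14182097],
       [  0.        ,   0.        ,   1.        ]]), 'R': array([[-0.99644825, -0.08311673, -0.01350923],
       [-0.06400497,  0.85182692, -0.51989832],
       [ 0.05471978, -0.51718711, -0.85412132]]), 't': array([0.59683457, 0.05759071, 1.32340423])}
top {'camera_matrix': array([[475.93221574,   0.        , 325.30638381],
       [  0.        , 475.93221574, 242.85288716],
       [  0.        ,   0.        ,   1.        ]]), 'R': array([[-0.0237035 , -0.99967391, -0.00949867],
       [-0.98857557,  0.02485291, -0.14866293],
       [ 0.14885053,  0.00586632, -0.98884231]]), 't': array([0.0693216 , 0.58062664, 1.04201843])}
```

View pics/scene0.png

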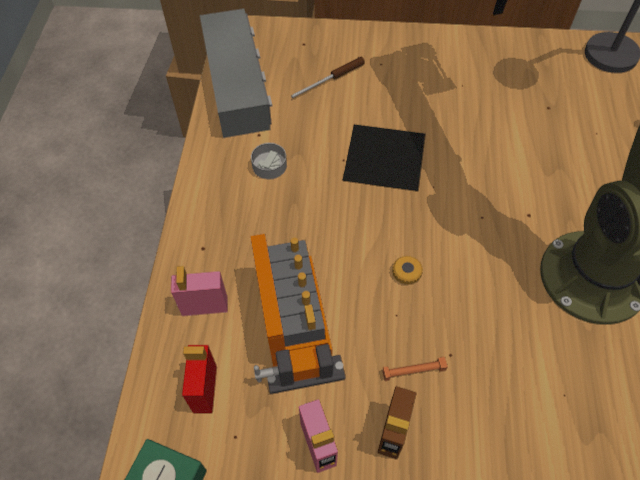

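View pics/top0.png

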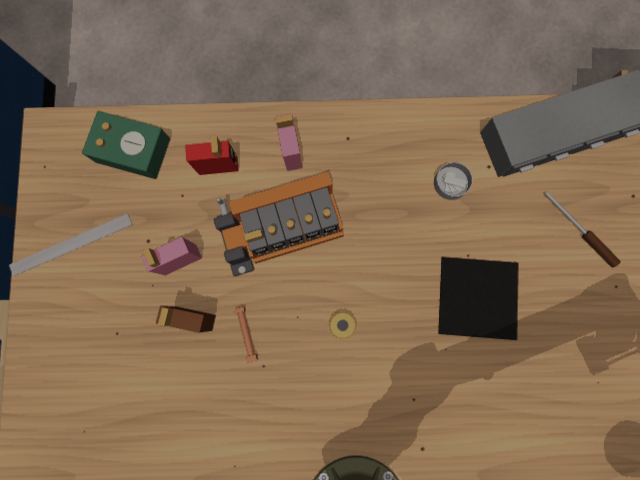

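The bar relay sits at the clamp end: about (310,316) in scene and (252,236) in top. The frame's front faces the robot, and the mat is at about (479,298) in top. I'll enlarge these for measuring.

```bash
python3 - <<'E'
import cv2
a=cv2.imread("pics/top0.png")[160:290,200:360]; cv2.imwrite("pics/top0c.png",cv2.resize(a,None,fx=5,fy=4.6154,interpolation=cv2.INTER_CUBIC)) 
b=cv2.imread("pics/scene0.png")[225:400,240:360]; cv2.imwrite("pics/scene0c.png",cv2.resize(b,None,fx=3.4,fy=3.4,interpolation=cv2.INTER_CUBIC))
E
```

```text
(no output)
```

View pics/top0c.png

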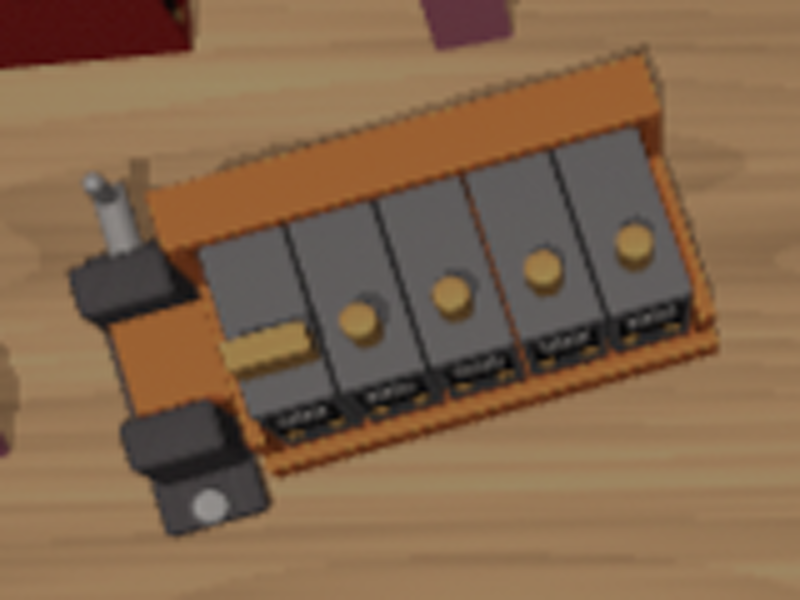

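View pics/scene0c.png

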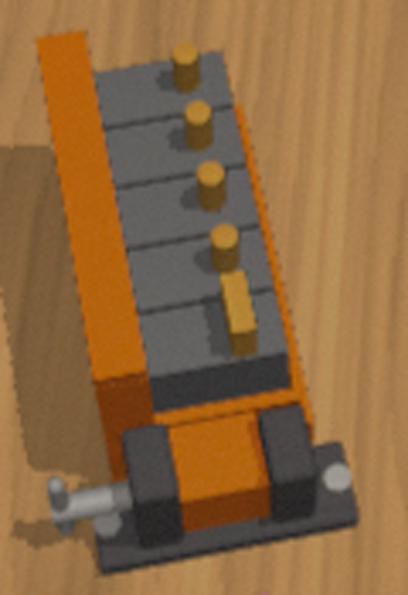

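```bash
cat > h.py <<'E'
import numpy as np, cv2
from scipy.optimize import least_squares
from bench import ctrl
from scipy.spatial.transform import Rotation as Ro
CI={n:ctrl.camera_info(n) for n in("scene","top")}
def proj(n,X,ci=None):
    c=ci or CI[n]; p=np.atleast_2d(X)@c["R"].T+c["t"]; q=p@c["camera_matrix"].T; return q[:,:2]/q[:,2:]
def ray(n,uv,z,ci=None):
    c=ci or CI[n]; d=c["R"].T@np.linalg.inv(c["camera_matrix"])@np.array([*uv,1.]); C=-c["R"].T@c["t"]; return C+d*(z-C[2])/d[2]
def place(p,X):
    X=np.atleast_2d(X); c,s=np.cos(p[2]),np.sin(p[2]); return np.c_[p[0]+c*X[:,0]-s*X[:,1],p[1]+s*X[:,0]+c*X[:,1],X[:,2]]
E
python3 - <<'E'
from h import *
for n in CI: print(n,-CI[n]["R"].T@CI[n]["t"])
K=np.array([[-.023,y,.150] for y in(.04,0,-.04,-.08,.08)])
t=np.array([(360,316),(452,290),(544,264),(634,238),(264,338)])/[5,4.6154]+[200,160]
s=np.array([(224,233),(211,170),(198,110),(186,52),(237,297)])/3.4+[240,225]
for sel in (["top"],["scene"],["top","scene"]):
    O={"top":t,"scene":s}
    f=lambda p:np.concatenate([(proj(n,place(p,K))-O[n]).ravel() for n in sel])
    r=least_squares(f,[.6,.1,.2]); print(sel,r.x.round(4),np.abs(r.fun).max().round(2), r.fun.reshape(-1,2).round(1).tolist())
p=r.x
M=np.array([[a,b,.004] for a,b in((.09,.09),(.09,-.09),(-.09,-.09),(-.09,.09))])
O={"top":np.array([(440,258),(519,262),(517,340),(439,335)],float),"scene":np.array([(344,182),(354,126),(425,131),(418,188)],float)}
for n in O: print(n,[ray(n,u,.004)[:2].round(3).tolist() for u in O[n]], np.mean([ray(n,u,.004)[:2] for u in O[n]],0))
for nm,n,uv,z in(("tin","top",(453,181),.03),("tin","scene",(269,160),.03),("nut","top",(343,325),.022),("nut","scene",(408,269),.022),("pin a","top",(240,312),.015),("pin b","top",(252,357),.015),("pinkL","top",(165,257),.1),("brown","top",(185,317),.1)): print(nm,ray(n,uv,z)[:2].round(3))
img=cv2.imread("pics/top0.png")
E
```

```text
scene [0.52598446 0.68499724 1.16835187]
top [0.42053149 0.04875592 1.11736803]
['top'] [0.6325 0.1322 0.2674] 0.42 [[-0.4, -0.3], [-0.2, -0.2], [-0.1, -0.0], [0.4, 0.1], [0.2, 0.4]]
['scene'] [0.6295 0.1351 0.2727] 0.66 [[-0.0, 0.2], [-0.1, 0.0], [-0.0, -0.3], [-0.1, -0.6], [0.2, 0.7]]
['top', 'scene'] [0.6309 0.1336 0.2706] 1.33 [[-1.0, 0.5], [-0.8, 0.6], [-0.7, 0.7], [-0.2, 0.8], [-0.4, 1.3], [-0.7, -0.6], [-0.7, -0.7], [-0.6, -1.0], [-0.6, -1.3], [-0.6, -0.1]]
top [[0.545, -0.213], [0.531, -0.397], [0.353, -0.378], [0.368, -0.2]] [ 0.4492983  -0.29702864]
scene [[0.544, -0.207], [0.529, -0.384], [0.352, -0.38], [0.37, -0.202]] [ 0.44865527 -0.29338054]
tin [ 0.724 -0.248]
tin [ 0.723 -0.239]
nut [0.396 0.02 ]
nut [0.395 0.027]
pin a [0.431 0.255]
pin b [0.329 0.227]
pinkL [0.551 0.402]
brown [0.422 0.356]
```

```bash
python3 - <<'E'
from h import *
s=ctrl.get_state(); print(Ro.from_rotvec(s["tool_rot"]).as_matrix().round(3))
p=[.631,.1336,.2706]
print(place(p,[[-.023,.08,.121],[-.023,.08,.25]]).round(4))
cv2.imwrite("pics/w0.png",ctrl.get_image("wrist")); c=ctrl.camera_info("wrist"); print(c["R"].round(3),(-c["R"].T@c["t"]).round(3), s["position"])
E
```

```text
[[-0.933 -0.001  0.359]
 [-0.359  0.002 -0.933]
 [ 0.    -1.    -0.002]]
[[0.5875 0.2045 0.121 ]
 [0.5875 0.2045 0.25  ]]
[[ 0.359 -0.933 -0.001]
 [-0.899 -0.346  0.268]
 [-0.25  -0.095 -0.964]] [ 0.302 -0.582  0.384] [ 0.23287737 -0.60632077  0.22158631]
```

View pics/w0.png

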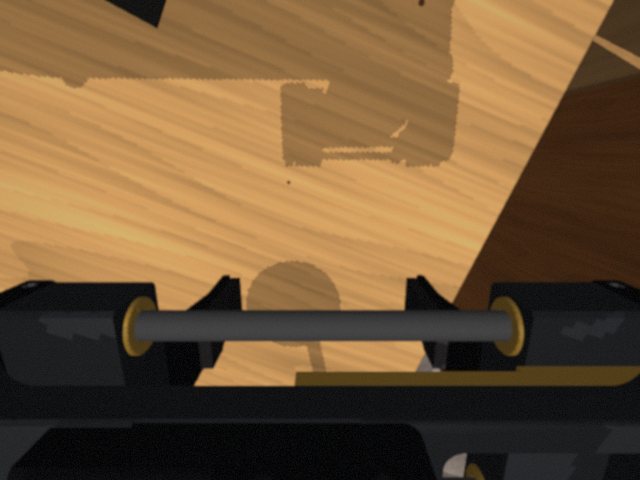

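```bash
cat >> h.py <<'E'
from scipy.linalg import logm
def T(R,p): A=np.eye(4);A[:3,:3]=R;A[:3,3]=p;return A
def cur():
    s=ctrl.get_state(); return T(Ro.from_rotvec(s["tool_rot"]).as_matrix(),np.array(s["position"]))
def tool(yaw,p,tilt=0):
    # tool y down, z along yaw; tilt>0 tips top toward -x(frame)
    z=np.array([np.cos(yaw),np.sin(yaw),0]);y=np.array([0,0,-1.]);R=np.c_[np.cross(y,z),y,z]
    ax=np.array([np.sin(yaw),-np.cos(yaw),0])  # rotation about -y_frame tips z to -x
    return T(Ro.from_rotvec(ax*tilt).as_matrix()@R,p)
def rel(A,B,n):
    "n equal rows from A to B: n straight-segment rows list (tool axes), exact for constant screw approximated"
    d=np.linalg.inv(A)@B; w=Ro.from_matrix(d[:3,:3]).as_rotvec()
    out=[];C=A.copy()
    L=np.real(logm(d)); from_=L[:3,3]
    E=np.eye(4)
    from scipy.linalg import expm
    st=expm(L/n)
    return (st[:3,3]*1000).round(2), (w/n).round(4)
E
python3 - <<'E'
from h import *
print(rel(cur(),tool(.2706,[.5875,.2045,.27]),30))
E
```

```text
(array([-32.25,  -1.6 ,  -2.55]), array([ 0.    , -0.0492, -0.    ]))
```

Request:
{"fn": "play_rows", "kwargs": {
  "translation": [
    [-32.2, -1.6, -2.5],
    [-32.2, -1.6, -2.5],
    [-32.2, -1.6, -2.5],
    [-32.2, -1.6, -2.5],
    [-32.2, -1.6, -2.5],
    [-32.2, -1.6, -2.5],
    [-32.2, -1.6, -2.5],
    [-32.2, -1.6, -2.5],
    [-32.2, -1.6, -2.5],
    [-32.2, -1.6, -2.5]
  ],
  "turn": [
    [0, -0.049, 0],
    [0, -0.049, 0],
    [0, -0.049, 0],
    [0, -0.049, 0],
    [0, -0.049, 0],
    [0, -0.049, 0],
    [0, -0.049, 0],
    [0, -0.049, 0],
    [0, -0.049, 0],
    [0, -0.049, 0]
  ],
  "fingers": [0.2, 0.2, 0.2, 0.2, 0.2, 0.2, 0.2, 0.2, 0.2, 0.2],
  "grip_force": 50
}}

```text
time: 0.98
position: [0.4857, -0.4083, 0.2382]
tool_rot: [-0.784, 1.712, -1.711]
ft_force: [0.7, -1.1, 0.5]
grip_width: 0.604
```

Request:
{"fn": "play_rows", "kwargs": {
  "translation": [
    [-32.2, -1.6, -2.5],
    [-32.2, -1.6, -2.5],
    [-32.2, -1.6, -2.5],
    [-32.2, -1.6, -2.5],
    [-32.2, -1.6, -2.5],
    [-32.2, -1.6, -2.5],
    [-32.2, -1.6, -2.5],
    [-32.2, -1.6, -2.5],
    [-32.2, -1.6, -2.5],
    [-32.2, -1.6, -2.5]
  ],
  "turn": [
    [0, -0.049, 0],
    [0, -0.049, 0],
    [0, -0.049, 0],
    [0, -0.049, 0],
    [0, -0.049, 0],
    [0, -0.049, 0],
    [0, -0.049, 0],
    [0, -0.049, 0],
    [0, -0.049, 0],
    [0, -0.049, 0]
  ],
  "fingers": [0.2, 0.2, 0.2, 0.2, 0.2, 0.2, 0.2, 0.2, 0.2, 0.2]
}}

```text
time: 1.82
position: [0.6142, -0.1155, 0.2542]
tool_rot: [-1.096, 1.371, -1.37]
ft_force: [0.3, -0.8, -0.2]
grip_width: 0.603
```

```bash
python3 - <<'E'
from h import *
s=ctrl.get_state(); print(s["time"],s["position"],np.round(s["joint_positions"],2),s["grip_width"])
print(rel(cur(),tool(.2706,[.5875,.2045,.27]),9))
E
```

```text
1.8167 [ 0.61418933 -0.11554648  0.2541898 ] [ 0.56  0.3  -0.52  1.46  0.15  1.43 -0.18] 0.6029651359018698
(array([-35.91,  -1.76,  -3.1 ]), array([ 0.    , -0.0547, -0.    ]))
```

Request:
{"fn": "play_rows", "kwargs": {
  "translation": [
    [-32.2, -1.6, -2.5],
    [-32.2, -1.6, -2.5],
    [-32.2, -1.6, -2.5],
    [-32.2, -1.6, -2.5],
    [-32.2, -1.6, -2.5],
    [-32.2, -1.6, -2.5],
    [-32.2, -1.6, -2.5],
    [-32.2, -1.6, -2.5],
    [-32.2, -1.6, -2.5],
    [-32.2, -1.6, -2.5]
  ],
  "turn": [
    [0, -0.049, 0],
    [0, -0.049, 0],
    [0, -0.049, 0],
    [0, -0.049, 0],
    [0, -0.049, 0],
    [0, -0.049, 0],
    [0, -0.049, 0],
    [0, -0.049, 0],
    [0, -0.049, 0],
    [0, -0.049, 0]
  ],
  "fingers": [0.2, 0.2, 0.2, 0.2, 0.2, 0.2, 0.2, 0.2, 0.2, 0.2]
}}

```text
time: 2.65
position: [0.5899, 0.2032, 0.2702]
tool_rot: [-1.325, 1.01, -1.009]
ft_force: [-0.5, 0.3, -0.4]
grip_width: 0.599
```

```bash
python3 - <<'E'
from h import *
cur(); ctrl.get_image("top"); ctrl.get_image("top")
s=ctrl.get_state(); print(s["time"],s["position"],np.round(s["joint_positions"],2),s["grip_width"])
ci=ctrl.camera_info("wrist"); im=ctrl.get_image("wrist"); cv2.imwrite("pics/w1.png",im); ci2=ctrl.camera_info("wrist"); print(abs(ci["t"]-ci2["t"]).max())
import pickle; pickle.dump(ci,open("ci1.pkl","wb"))
print(rel(cur(),tool(.2706,[.5875,.2045,.27]),1))
E
```

```text
2.75 [0.5868811  0.2100579  0.27101897] [ 0.2   0.33 -0.74  1.43  0.21  1.47 -0.26] 0.6023018409539925
0.0017165426394930268
(array([ 1.26,  0.68, -1.44]), array([ 0.    ,  0.0023, -0.0015]))
```

View pics/w1.png

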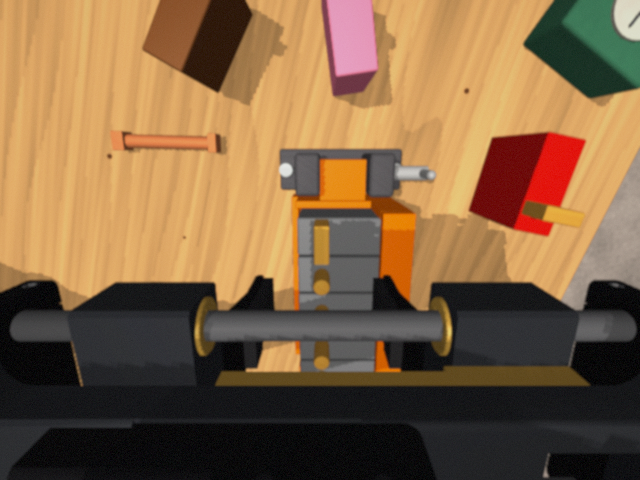

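The wrist view shows the row square to the jaws. The bar is at about (321,243), near the midline between the fingers. I'll take a settled, enlarged look.

```bash
python3 - <<'E'
from h import *
import pickle
ci=ctrl.camera_info("wrist"); im=ctrl.get_image("wrist"); ci2=ctrl.camera_info("wrist"); print(abs(ci["t"]-ci2["t"]).max())
pickle.dump(ci,open("ci1.pkl","wb"))
cv2.imwrite("pics/w2.png",cv2.resize(im[190:310,260:420],None,fx=5,fy=5,interpolation=cv2.INTER_CUBIC))
E
```

```text
0.0009297779585610028
```

View pics/w2.png

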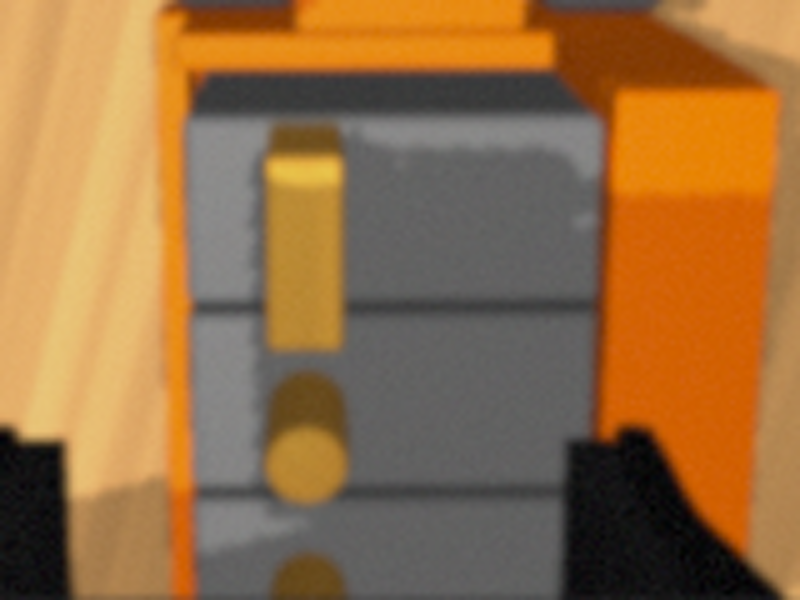

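```bash
python3 - <<'E'
from h import *
import pickle
ci=pickle.load(open("ci1.pkl","rb"))
u=lambda x,y:(260+x/5,190+y/5)
b=[ray("w",u(*q),.15,ci)[:2] for q in((266,153),(343,153),(343,352),(266,352))]; print(np.array(b).round(4).tolist(),np.mean(b,0))
d=b[0]-b[3]; print("len",np.linalg.norm(d),np.linalg.norm(b[1]-b[0]),"yaw",np.arctan2(d[1],d[0])-np.pi/2)
d=b[1]-b[2]; print("yaw",np.arctan2(d[1],d[0])-np.pi/2)
print("knob",ray("w",u(306,464),.15,ci))
c=[ray("w",u(*q),.116,ci)[:2] for q in((188,118),(602,118))]; d=c[1]-c[0]; print(c,np.linalg.norm(d),np.arctan2(d[1],d[0]))
p=[.631,.1336,.2706]; print("pred bar",place(p,[[-.023,.08,.15],[-.023,.04,.15],[-.047,.0992,.116],[.049,.0992,.116]]).round(4))
s=ctrl.get_state(); print(s["position"],s["time"]); A=cur(); print("yaw tool",np.arctan2(A[1,2],A[0,2]))
E
```

```text
[[0.5773, 0.2167], [0.5902, 0.2204], [0.6002, 0.1853], [0.5869, 0.1816]] [0.58863972 0.20099853]
len 0.03644708704077328 0.013394983986496592 yaw 0.26524796770725145
yaw 0.27764354427524607
knob [0.59958601 0.16269304 0.15      ]
[array([0.56187605, 0.21236555]), array([0.63912807, 0.23398312])] 0.08021966314901416 0.27285275570722883
pred bar [[0.5875 0.2045 0.15  ]
 [0.5981 0.166  0.15  ]
 [0.5592 0.2166 0.116 ]
 [0.6517 0.2423 0.116 ]]
[0.58978743 0.20304546 0.27037578] 2.85
yaw tool 0.26844198172299405
```

Request:
{"fn": "play_rows", "kwargs": {
  "translation": [
    [0, 16, -1.5],
    [0, 20, 0],
    [0, 20, 0],
    [0, 20, 0],
    [0, 20, 0],
    [0, 20, 0],
    [0, 16, 0],
    [0, 10, 0],
    [0, 6, 0],
    [0, 0, 0]
  ],
  "turn": [
    [0, 0, 0],
    [0, 0, 0],
    [0, 0, 0],
    [0, 0, 0],
    [0, 0, 0],
    [0, 0, 0],
    [0, 0, 0],
    [0, 0, 0],
    [0, 0, 0],
    [0, 0, 0]
  ],
  "fingers": [0.2, 0.2, 0.2, 0.2, 0.2, 0.2, 0.2, 0.2, 0.2, 0.2]
}}

```text
time: 3.68
position: [0.5887, 0.2, 0.1212]
tool_rot: [-1.325, 1.013, -1.012]
ft_force: [0.6, 0.2, 0.1]
grip_width: 0.597
```

```bash
python3 - <<'E'
from h import *
im=ctrl.get_image("wrist"); cv2.imwrite("pics/w3.png",im); cv2.imwrite("pics/s3.png",cv2.resize(ctrl.get_image("scene")[200:400,200:440],None,fx=3,fy=3,interpolation=cv2.INTER_CUBIC))
s=ctrl.get_state(); print(s["position"],s["ft_force"],s["time"])
E
```

```text
[0.58953746 0.20120185 0.1231697 ] [-0.15340042  0.15492876  0.66328856] 3.7833
```

View pics/w3.png

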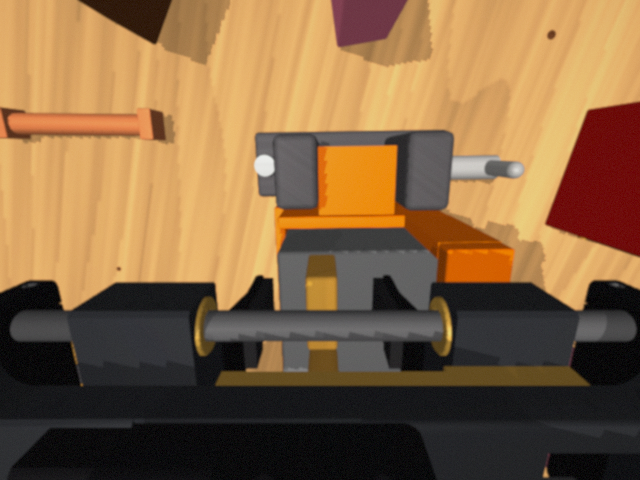

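View pics/s3.png

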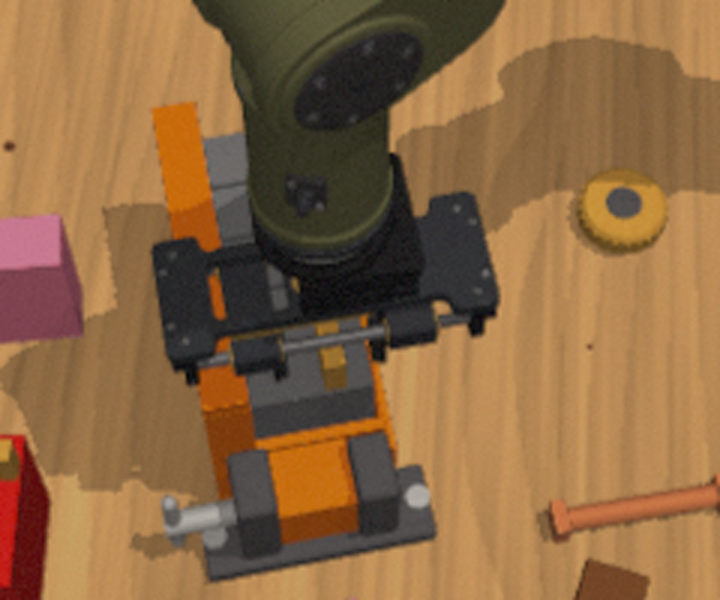

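The fingers straddle the bar: it is at about u=322, with the fingers at 262 and 384. Closing.

Request:
{"fn": "play_rows", "kwargs": {
  "translation": [
    [0, 0, 0],
    [0, 0, 0],
    [0, 0, 0],
    [0, 0, 0],
    [0, 0, 0],
    [0, 0, 0],
    [0, 0, 0],
    [0, 0, 0],
    [0, 0, 0],
    [0, 0, 0]
  ],
  "turn": [
    [0, 0, 0],
    [0, 0, 0],
    [0, 0, 0],
    [0, 0, 0],
    [0, 0, 0],
    [0, 0, 0],
    [0, 0, 0],
    [0, 0, 0],
    [0, 0, 0],
    [0, 0, 0]
  ],
  "fingers": [-1, -1, -1, -1, -1, -1, -1, -1, -1, -1],
  "grip_force": 50
}}

```text
time: 4.62
position: [0.5886, 0.2013, 0.1224]
tool_rot: [-1.324, 1.012, -1.011]
ft_force: [-1.7, -0.4, 1.0]
grip_width: 0.152
```

```bash
python3 - <<'E'
from h import *
s=ctrl.get_state(); print(s["position"],s["ft_force"],s["torque"],s["time"],s["grip_width"]*87)
yaw=.2706
# check tip sign with tool axes
A=tool(yaw,[0,0,0]);B=tool(yaw,[0,0,0],.1); print(rel(A,B,1))
print("top normal",-B[:3,1], "frame x", [np.cos(yaw),np.sin(yaw)])
E
```

```text
[0.58855434 0.20132573 0.12237707] [-1.66656353 -0.43393726  1.02024917] [-0.101775    0.1838658  -0.07592436] 4.6167 13.243589113439754
(array([0., 0., 0.]), array([ 0.1, -0. , -0. ]))
top normal [-0.09620055 -0.02668644  0.99500417] frame x [np.float64(0.9636106840347234), np.float64(0.26730965118029776)]
```

Request:
{"fn": "play_rows", "kwargs": {
  "translation": [
    [0, -1, -2.3],
    [0, -0.7, -2.3],
    [0, -0.7, -2.3],
    [0, -0.7, -2.3],
    [0, -0.7, -2.3],
    [0, -0.7, -2.3],
    [0, -0.7, -2.3],
    [0, -0.7, -2.3],
    [0, -0.7, -2.3],
    [0, 0, 0]
  ],
  "turn": [
    [0.02, 0, 0],
    [0.02, 0, 0],
    [0.02, 0, 0],
    [0.02, 0, 0],
    [0.02, 0, 0],
    [0.02, 0, 0],
    [0.02, 0, 0],
    [0.02, 0, 0],
    [0.02, 0, 0],
    [0, 0, 0]
  ],
  "fingers": [-1, -1, -1, -1, -1, -1, -1, -1, -1, -1]
}}

```text
time: 5.45
position: [0.5673, 0.1955, 0.1267]
tool_rot: [-1.177, 0.898, -1.076]
ft_force: [-0.1, 0.1, -3.5]
grip_width: 0.159
```

```bash
cat >> h.py <<'E'
def est(p=(.631,.1336,.2706),g=(.024,.1164)):
    "relay pose est. from tool assuming rigid grip; g: TCP in toe axes"
    s=ctrl.get_state(); A=cur(); up=-A[:3,1]; th=np.arctan2(-(A[0,1]*-np.cos(p[2])+A[1,1]*-np.sin(p[2])),up[2])
    c,sn=np.cos(p[2]),np.sin(p[2]); d=A[:3,3]-[p[0],p[1],0]; f=np.array([c*d[0]+sn*d[1],-sn*d[0]+c*d[1],d[2]])
    rx=np.array([np.cos(th),np.sin(th)]);uz=np.array([-np.sin(th),np.cos(th)])
    toe=np.array([f[0],f[2]])-g[0]*rx-g[1]*uz
    pb=toe+rx*.024+uz*.127; rt=toe+rx*.096+uz*.110; rb=toe+rx*.096
    print("t",round(s["time"],2),"tilt",th.round(3),"toe",(toe*1000).round(1),"pull",(pb*1000).round(1),"reartop",(rt*1000).round(1),"rearbot",(rb*1000).round(1),"y",(f[1]*1000).round(1),"F",np.round(s["ft_force"],1),"M",np.round(s["torque"],2),"grip",round(s["grip_width"]*87,1))
E
python3 - <<'E'
from h import *
im=ctrl.get_image("wrist"); cv2.imwrite("pics/w4.png",im); cv2.imwrite("pics/s4.png",cv2.resize(ctrl.get_image("scene")[200:400,200:440],None,fx=3,fy=3,interpolation=cv2.INTER_CUBIC))
est()
E
```

```text
t 5.55 tilt 0.179 toe [-46.9   8.3] pull [-45.9 137.5] reartop [ 28.  133.6] rearbot [47.6 25.3] y 76.6 F [-0.4  0.9 -2.5] M [-0.1   0.28  0.01] grip 13.8
```

View pics/s4.png

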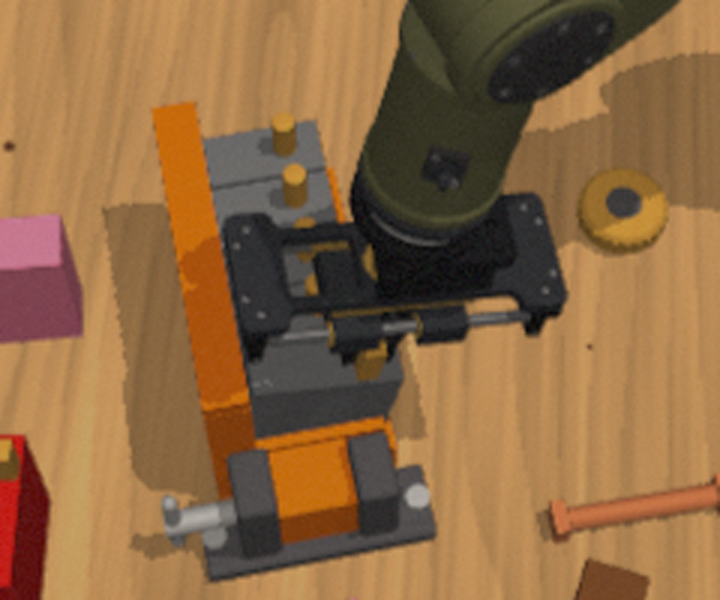

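View pics/w4.png

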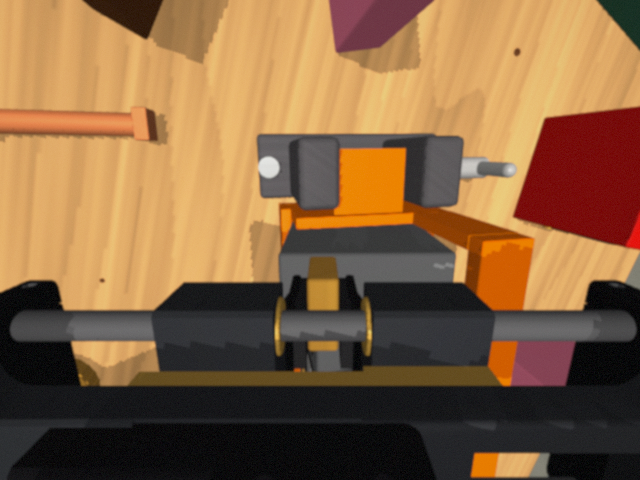

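Request:
{"fn": "play_rows", "kwargs": {
  "translation": [
    [0, -0.8, -2.3],
    [0, -0.8, -2.3],
    [0, -1.5, -2.3],
    [0, -2.5, -2.3],
    [0, -3.5, -2.3],
    [0, -3.5, -2.3],
    [0, 0, 0],
    [0, 0, 0],
    [0, 0, 0],
    [0, 0, 0]
  ],
  "turn": [
    [0.02, 0, 0],
    [0.02, 0, 0],
    [0.02, 0, 0],
    [0.02, 0, 0],
    [0.02, 0, 0],
    [0.02, 0, 0],
    [0, 0, 0],
    [0, 0, 0],
    [0, 0, 0],
    [0, 0, 0]
  ],
  "fingers": [-1, -1, -1, -1, -1, -1, -1, -1, -1, -1]
}}

```text
time: 6.38
position: [0.5531, 0.1919, 0.1366]
tool_rot: [-1.076, 0.822, -1.114]
ft_force: [1.1, 0.3, -2.4]
grip_width: 0.158
```

```bash
python3 - <<'E'
from h import *
est()
im=ctrl.get_image("wrist"); cv2.imwrite("pics/w5.png",im); cv2.imwrite("pics/s5.png",cv2.resize(ctrl.get_image("scene")[200:400,200:440],None,fx=3,fy=3,interpolation=cv2.INTER_CUBIC))
est()
E
```

```text
t 6.38 tilt 0.3 toe [-48.   18.3] pull [-62.6 146.7] reartop [ 11.2 151.8] rearbot [43.7 46.7] y 77.0 F [ 1.1  0.3 -2.4] M [-0.04  0.13  0.01] grip 13.8
t 6.48 tilt 0.3 toe [-48.   18.3] pull [-62.7 146.7] reartop [ 11.2 151.7] rearbot [43.7 46.7] y 77.0 F [ 1.   0.3 -1.7] M [-0.06  0.11  0.03] grip 13.6
```

View pics/s5.png

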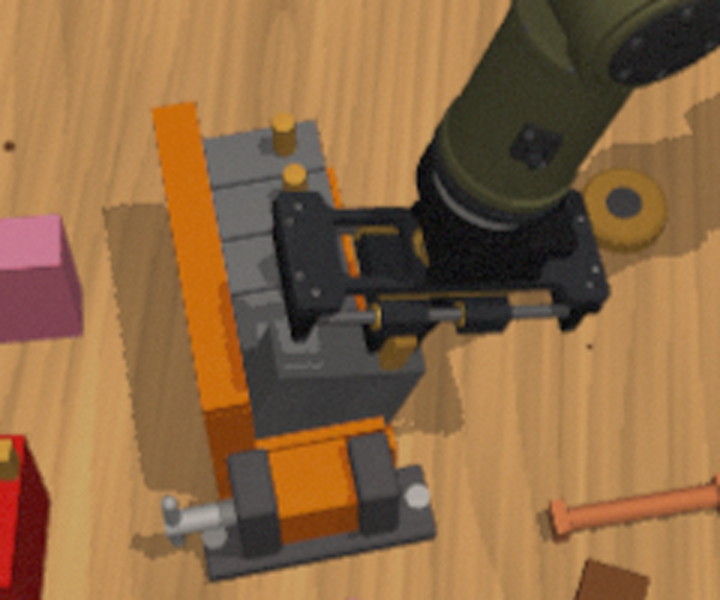

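View pics/w5.png

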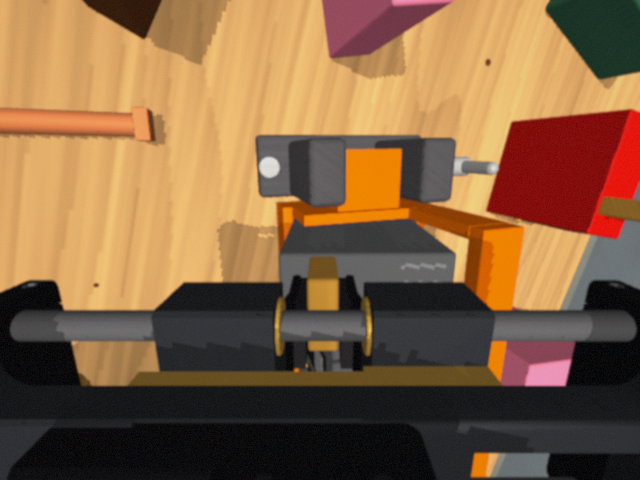

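Request:
{"fn": "play_rows", "kwargs": {
  "translation": [
    [0, -3.8, 1.2],
    [0, -3.8, 1.2],
    [0, -3.8, 1.2],
    [0, -3.8, 1.2],
    [0, -3.8, 1.2],
    [0, -3.8, 1.2],
    [0, -3.8, 1.2],
    [0, 0, 0],
    [0, 0, 0],
    [0, 0, 0]
  ],
  "turn": [
    [0, 0, 0],
    [0, 0, 0],
    [0, 0, 0],
    [0, 0, 0],
    [0, 0, 0],
    [0, 0, 0],
    [0, 0, 0],
    [0, 0, 0],
    [0, 0, 0],
    [0, 0, 0]
  ],
  "fingers": [-1, -1, -1, -1, -1, -1, -1, -1, -1, -1]
}}

```text
time: 7.32
position: [0.5526, 0.1915, 0.1642]
tool_rot: [-1.076, 0.822, -1.115]
ft_force: [0.1, -0.5, -2.9]
grip_width: 0.16
```

```bash
python3 - <<'E'
from h import *
est()
cv2.imwrite("pics/s6.png",cv2.resize(ctrl.get_image("scene")[200:400,200:440],None,fx=3,fy=3,interpolation=cv2.INTER_CUBIC))
cv2.imwrite("pics/t6.png",cv2.resize(ctrl.get_image("top")[150:290,200:360],None,fx=4,fy=4,interpolation=cv2.INTER_CUBIC))
E
```

```text
t 7.32 tilt 0.3 toe [-48.7  45.9] pull [-63.2 174.3] reartop [ 10.6 179.3] rearbot [43.1 74.2] y 76.8 F [ 0.1 -0.5 -2.9] M [-0.14  0.54  0.02] grip 13.9
```

View pics/s6.png

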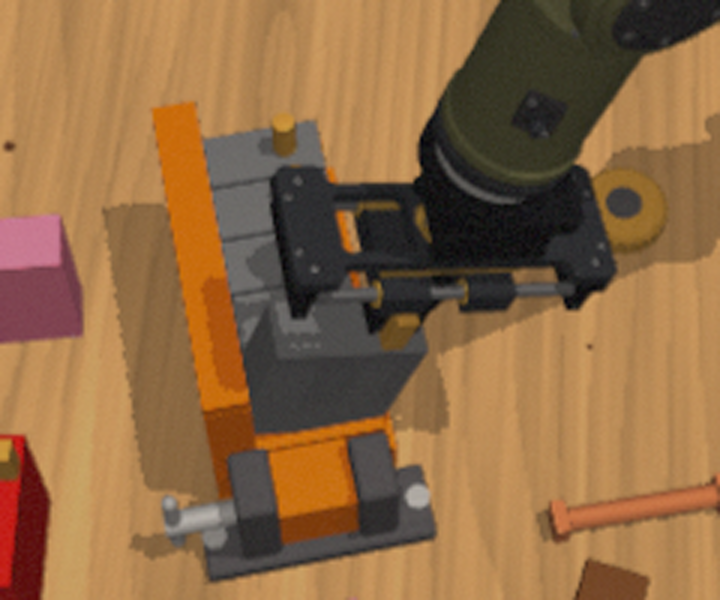

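View pics/t6.png

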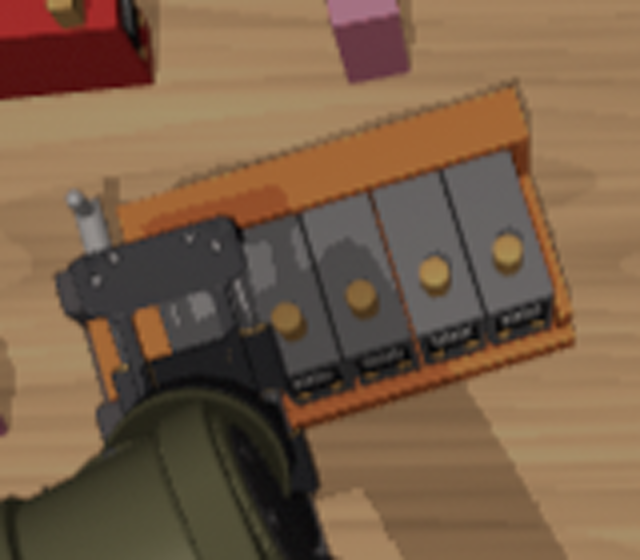

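The relay's toe is clear of the sill at about z 46 mm, the four knob relays still stand, and nothing pushes back. Next: forward past the rail, then up.

Request:
{"fn": "play_rows", "kwargs": {
  "translation": [
    [0, -2.9, -9.5],
    [0, -2.9, -9.5],
    [0, -2.9, -9.5],
    [0, -2.9, -9.5],
    [0, -2.9, -9.5],
    [0, -14.3, 4.4],
    [0, -19.1, 5.9],
    [0, -19.1, 5.9],
    [0, -19.1, 5.9],
    [0, -14.3, 4.4]
  ],
  "turn": [
    [0, 0, 0],
    [0, 0, 0],
    [0, 0, 0],
    [0, 0, 0],
    [0, 0, 0],
    [0, 0, 0],
    [0, 0, 0],
    [0, 0, 0],
    [0, 0, 0],
    [0, 0, 0]
  ],
  "fingers": [-1, -1, -1, -1, -1, -1, -1, -1, -1, -1]
}}

```text
time: 8.25
position: [0.5051, 0.1789, 0.2558]
tool_rot: [-1.075, 0.82, -1.115]
ft_force: [1.2, 0.7, -3.1]
grip_width: 0.159
```

```bash
python3 - <<'E'
from h import *
est()
cv2.imwrite("pics/s7.png",ctrl.get_image("scene"))
# mat target: yaw at mat, bar 24mm ahead of centre
m=np.array([.449,-.2952]); 
for yaw in (-.58,-.5):
    b=m-.024*np.array([np.cos(yaw),np.sin(yaw)]); print(yaw,b)
yaw=-.58; b=m-.024*np.array([np.cos(yaw),np.sin(yaw)])
G=tool(yaw,[*b,.18]); A=cur(); print(rel(A,G,10),rel(A,G,20)); 
G=tool(yaw,[*b,.26]); print(A[:3,3],rel(A,G,20))
E
```

```text
t 8.25 tilt 0.302 toe [-97.6 137.5] pull [-112.4  265.9] reartop [-38.6 271.1] rearbot [ -5.9 166.1] y 77.3 F [ 1.2  0.7 -3.1] M [-0.2   0.5  -0.01] grip 13.9
-0.58 [ 0.4289249  -0.28204743]
-0.5 [ 0.42793802 -0.28369379]
(array([48.46,  6.38, -3.68]), array([-0.0288,  0.084 , -0.0129])) (array([24.26,  3.28, -1.31]), array([-0.0144,  0.042 , -0.0064]))
[0.50677516 0.17942558 0.25895134] (array([24.08, -0.68, -0.66]), array([-0.0144,  0.042 , -0.0064]))
```

View pics/s7.png

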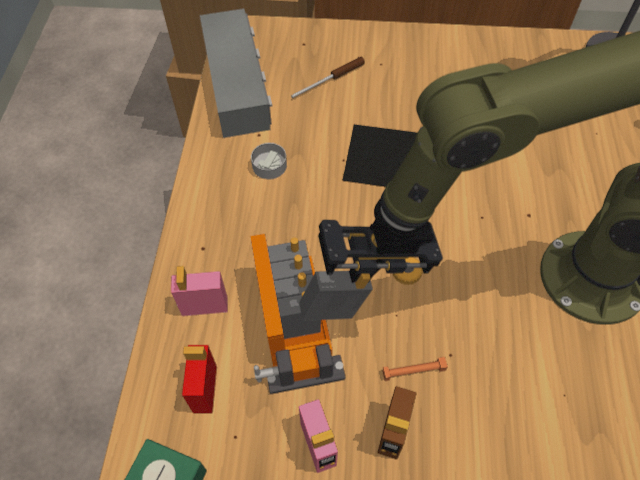

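Request:
{"fn": "play_rows", "kwargs": {
  "translation": [
    [0, -8.8, -1.4],
    [0, -8.8, -1.4],
    [0, -8.8, -1.4],
    [0, -8.8, -1.4],
    [0, -8.8, -1.4],
    [0, 0, 0],
    [0, 0, 0],
    [0, 0, 0],
    [0, 0, 0],
    [0, 0, 0]
  ],
  "turn": [
    [0, 0, 0],
    [0, 0, 0],
    [0, 0, 0],
    [0, 0, 0],
    [-0.05, 0, 0],
    [-0.05, 0, 0],
    [-0.05, 0, 0],
    [-0.05, 0, 0],
    [-0.05, 0, 0],
    [-0.05, 0, 0]
  ],
  "fingers": [-1, -1, -1, -1, -1, -1, -1, -1, -1, -1]
}}

```text
time: 9.13
position: [0.4859, 0.1731, 0.2944]
tool_rot: [-1.325, 1.012, -1.011]
ft_force: [-0.2, 0.9, -3.1]
grip_width: 0.155
```

```bash
python3 - <<'E'
from h import *
est()
yaw=-.58; m=np.array([.449,-.2952]); b=m-.024*np.array([np.cos(yaw),np.sin(yaw)])
A=cur(); G=tool(yaw,[*b,.26]); print(A[:3,3],rel(A,G,20))
E
```

```text
t 9.13 tilt -0.002 toe [-153.4  178.1] pull [-129.2  305. ] reartop [-57.2 287.9] rearbot [-57.4 177.9] y 76.9 F [-0.2  0.9 -3.1] M [ 0.01 -0.02  0.07] grip 13.5
[0.48593966 0.17313243 0.29443768] (array([23.63,  1.73,  0.27]), array([0.0001, 0.0423, 0.    ]))
```

Request:
{"fn": "play_rows", "kwargs": {
  "translation": [
    [23.6, 1.7, 0.3],
    [23.6, 1.7, 0.3],
    [23.6, 1.7, 0.3],
    [23.6, 1.7, 0.3],
    [23.6, 1.7, 0.3],
    [23.6, 1.7, 0.3],
    [23.6, 1.7, 0.3],
    [23.6, 1.7, 0.3],
    [23.6, 1.7, 0.3],
    [23.6, 1.7, 0.3]
  ],
  "turn": [
    [0, 0.042, 0],
    [0, 0.042, 0],
    [0, 0.042, 0],
    [0, 0.042, 0],
    [0, 0.042, 0],
    [0, 0.042, 0],
    [0, 0.042, 0],
    [0, 0.042, 0],
    [0, 0.042, 0],
    [0, 0.042, 0]
  ],
  "fingers": [-1, -1, -1, -1, -1, -1, -1, -1, -1, -1]
}}

```text
time: 9.97
position: [0.5064, -0.0624, 0.2769]
tool_rot: [-1.13, 1.325, -1.325]
ft_force: [0.3, -0.0, -2.3]
grip_width: 0.156
```

Request:
{"fn": "play_rows", "kwargs": {
  "translation": [
    [23.6, 1.7, 0.3],
    [23.6, 1.7, 0.3],
    [23.6, 1.7, 0.3],
    [23.6, 1.7, 0.3],
    [23.6, 1.7, 0.3],
    [23.6, 1.7, 0.3],
    [23.6, 1.7, 0.3],
    [23.6, 1.7, 0.3],
    [23.6, 1.7, 0.3],
    [23.6, 1.7, 0.3]
  ],
  "turn": [
    [0, 0.042, 0],
    [0, 0.042, 0],
    [0, 0.042, 0],
    [0, 0.042, 0],
    [0, 0.042, 0],
    [0, 0.042, 0],
    [0, 0.042, 0],
    [0, 0.042, 0],
    [0, 0.042, 0],
    [0, 0.042, 0]
  ],
  "fingers": [-1, -1, -1, -1, -1, -1, -1, -1, -1, -1]
}}

```text
time: 10.8
position: [0.4296, -0.2836, 0.2599]
tool_rot: [-0.878, 1.621, -1.621]
ft_force: [0.4, 0.6, -2.8]
grip_width: 0.157
```

```bash
python3 - <<'E'
from h import *
for n in("scene","top","wrist"): cv2.imwrite(f"pics/{n}8.png",ctrl.get_image(n))
s=ctrl.get_state();print(s["position"],s["ft_force"],s["torque"],s["grip_width"]*87,s["time"])
yaw=-.58; m=np.array([.449,-.2952]); b=m-.024*np.array([np.cos(yaw),np.sin(yaw)])
A=cur(); print(A.round(3)); print(rel(A,tool(yaw,[*b,A[2,3]]),1))
E
```

```text
[ 0.42860207 -0.28471094  0.25966717] [ 0.05618707  0.65208982 -2.97194062] [ 0.05396238 -0.09190505  0.03495142] 13.763251476964223 10.95
[[-0.549 -0.001  0.836  0.429]
 [-0.836 -0.    -0.549 -0.285]
 [ 0.001 -1.    -0.001  0.26 ]
 [ 0.     0.     0.     1.   ]]
(array([-2.4 , -0.  , -1.19]), array([ 0.0008, -0.0007,  0.0007]))
```

View pics/scene8.png

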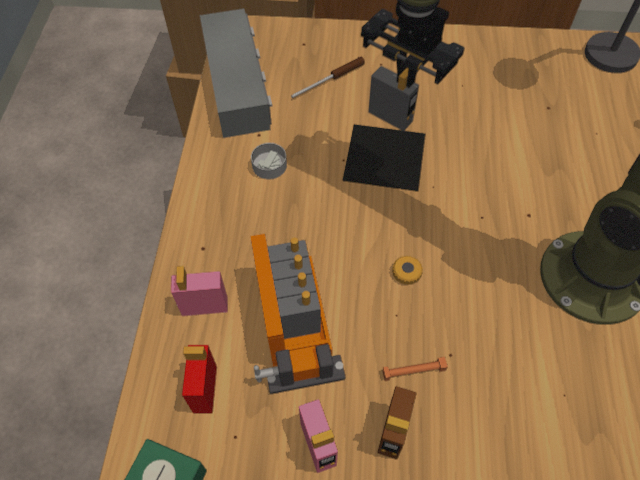

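View pics/top8.png

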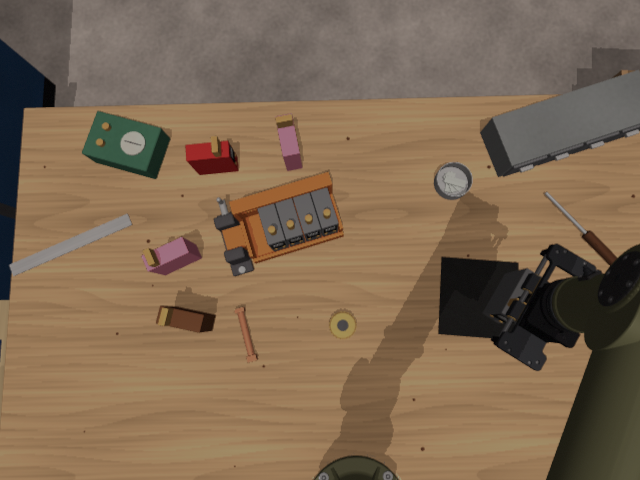

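View pics/wrist8.png

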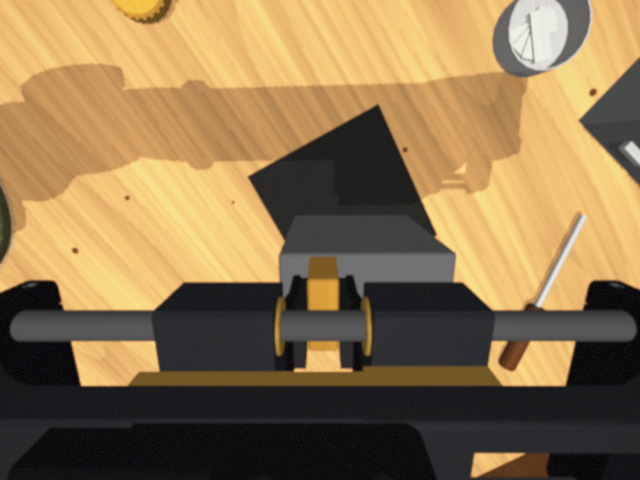

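The relay hangs upright over the mat, and all four knob relays and the three bystanders are in place. Lowering most of the way.

Request:
{"fn": "play_rows", "kwargs": {
  "translation": [
    [-2, 10, -1],
    [0, 18, 0],
    [0, 20, 0],
    [0, 20, 0],
    [0, 20, 0],
    [0, 18, 0],
    [0, 12, 0],
    [0, 8, 0],
    [0, 4, 0],
    [0, 0, 0]
  ],
  "turn": [
    [0, 0, 0],
    [0, 0, 0],
    [0, 0, 0],
    [0, 0, 0],
    [0, 0, 0],
    [0, 0, 0],
    [0, 0, 0],
    [0, 0, 0],
    [0, 0, 0],
    [0, 0, 0]
  ],
  "fingers": [-1, -1, -1, -1, -1, -1, -1, -1, -1, -1]
}}

```text
time: 11.78
position: [0.431, -0.2789, 0.1295]
tool_rot: [-0.881, 1.619, -1.617]
ft_force: [-0.2, 0.5, -3.2]
grip_width: 0.156
```

```bash
python3 - <<'E'
from h import *
for n in("scene","top"): im=ctrl.get_image(n); cv2.imwrite(f"pics/{n}9.png",cv2.resize(im[60:220,300:500] if n=="scene" else im[200:380,400:620],None,fx=3.5,fy=3.5,interpolation=cv2.INTER_CUBIC))
s=ctrl.get_state();print(s["position"],s["ft_force"],s["torque"],s["grip_width"]*87,s["time"])
A=cur(); print(A.round(4)); f=A[:3,3]+A[:3,2]*.024+A[:3,1]*.1164; print("foot centre",f)
c=np.array([(a,b,0) for a in(-.048,.048) for b in(-.0192,.0192)])
print(proj("scene",[f+A[:3,2]*q[0]+A[:3,0]*q[1] for q in c]).round(1))
E
```

```text
[ 0.43173497 -0.27957838  0.13095129] [ 0.0684284   0.66352673 -3.09154048] [-0.07089867 -0.02306365 -0.01866894] 13.821784617634833 11.8833
[[-5.428e-01  1.300e-03  8.399e-01  4.317e-01]
 [-8.399e-01 -9.000e-04 -5.427e-01 -2.796e-01]
 [ 0.000e+00 -1.000e+00  1.600e-03  1.310e-01]
 [ 0.000e+00  0.000e+00  0.000e+00  1.000e+00]]
foot centre [ 0.45204434 -0.29270384  0.01458888]
[[396.4 167.7]
 [405.4 157.6]
 [363.2 148.8]
 [372.3 139.1]]
```

View pics/scene9.png

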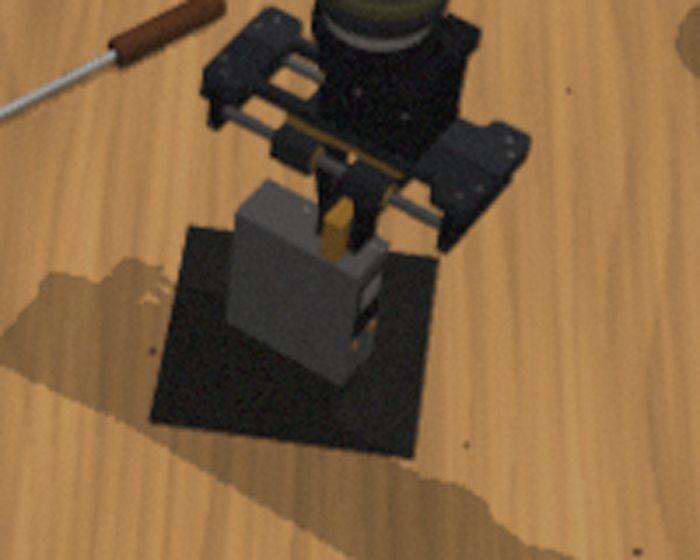

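View pics/top9.png

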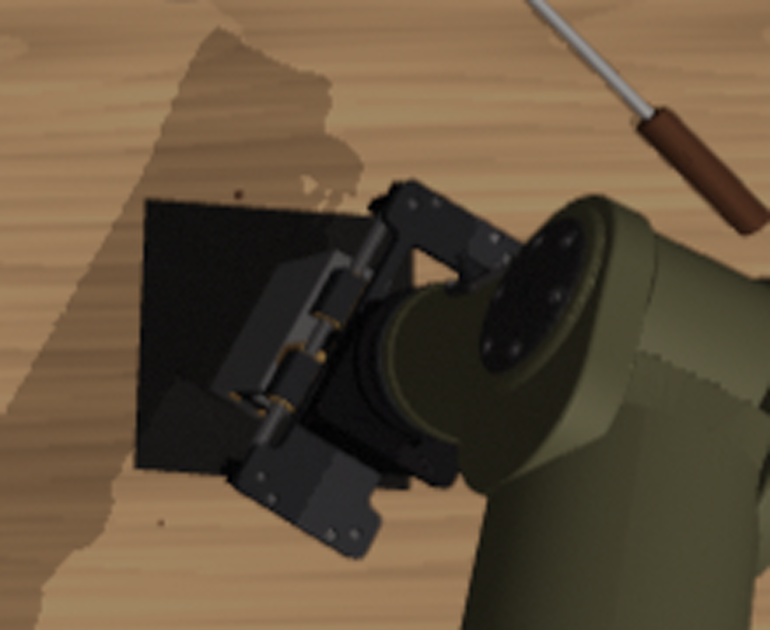

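Request:
{"fn": "play_rows", "kwargs": {
  "translation": [
    [0, 1.5, 0],
    [0, 1.5, 0],
    [0, 1.2, 0],
    [0, 1, 0],
    [0, 1, 0],
    [0, 1, 0],
    [0, 0, 0],
    [0, 0, 0],
    [0, 0, 0],
    [0, 0, 0]
  ],
  "turn": [
    [0, 0, 0],
    [0, 0, 0],
    [0, 0, 0],
    [0, 0, 0],
    [0, 0, 0],
    [0, 0, 0],
    [0, 0, 0],
    [0, 0, 0],
    [0, 0, 0],
    [0, 0, 0]
  ],
  "fingers": [-1, -1, -1, -1, -1, -1, -1, -1, -1, -1]
}}

```text
time: 12.72
position: [0.4311, -0.2794, 0.123]
tool_rot: [-0.881, 1.618, -1.618]
ft_force: [0.2, 0.4, -3.2]
grip_width: 0.159
```

Request:
{"fn": "play_rows", "kwargs": {
  "translation": [
    [0, 0.6, 0],
    [0, 0.6, 0],
    [0, 0.6, 0],
    [0, 0.6, 0],
    [0, 0.6, 0],
    [0, 0, 0],
    [0, 0, 0],
    [0, 0, 0],
    [0, 0, 0],
    [0, 0, 0]
  ],
  "turn": [
    [0, 0, 0],
    [0, 0, 0],
    [0, 0, 0],
    [0, 0, 0],
    [0, 0, 0],
    [0, 0, 0],
    [0, 0, 0],
    [0, 0, 0],
    [0, 0, 0],
    [0, 0, 0]
  ],
  "fingers": [-1, -1, -1, -1, -1, -1, -1, -1, -1, -1]
}}

```text
time: 13.55
position: [0.431, -0.2794, 0.1202]
tool_rot: [-0.881, 1.618, -1.618]
ft_force: [-2.4, 2.0, 4.8]
grip_width: 0.157
```

Contact: Fz went from -3.2 to +4.8 N right at the predicted height. Easing the fingers open.

Request:
{"fn": "play_rows", "kwargs": {
  "translation": [
    [0, -0.3, 0],
    [0, -0.2, 0],
    [0, 0, 0],
    [0, 0, 0],
    [0, 0, 0],
    [0, 0, 0],
    [0, 0, 0],
    [0, 0, 0],
    [0, 0, 0],
    [0, 0, 0]
  ],
  "turn": [
    [0, 0, 0],
    [0, 0, 0],
    [0, 0, 0],
    [0, 0, 0],
    [0, 0, 0],
    [0, 0, 0],
    [0, 0, 0],
    [0, 0, 0],
    [0, 0, 0],
    [0, 0, 0]
  ],
  "fingers": [-1, -1, -1, -0.6, -0.5, -0.4, -0.3, -0.2, -0.1, 0]
}}

```text
time: 14.38
position: [0.4312, -0.2794, 0.1205]
tool_rot: [-0.881, 1.618, -1.618]
ft_force: [-1.3, 0.1, -0.6]
grip_width: 0.446
```

```bash
python3 - <<'E'
from h import *
for n in("scene","wrist"): im=ctrl.get_image(n); cv2.imwrite(f"pics/{n}10.png",cv2.resize(im[60:220,300:500],None,fx=3.5,fy=3.5,interpolation=cv2.INTER_CUBIC) if n=="scene" else im)
s=ctrl.get_state();print(s["position"],s["ft_force"],s["torque"],s["grip_width"]*87,s["time"])
E
```

```text
[ 0.43108562 -0.27942212  0.12043535] [-0.48312094 -0.07018397  0.27290412] [-0.06389018 -0.05534366 -0.01702732] 41.67503488527635 14.4833
```

View pics/scene10.png

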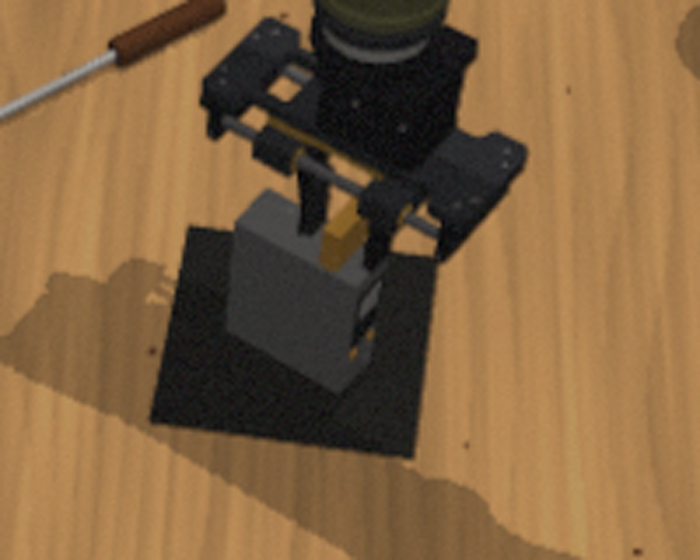

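View pics/wrist10.png

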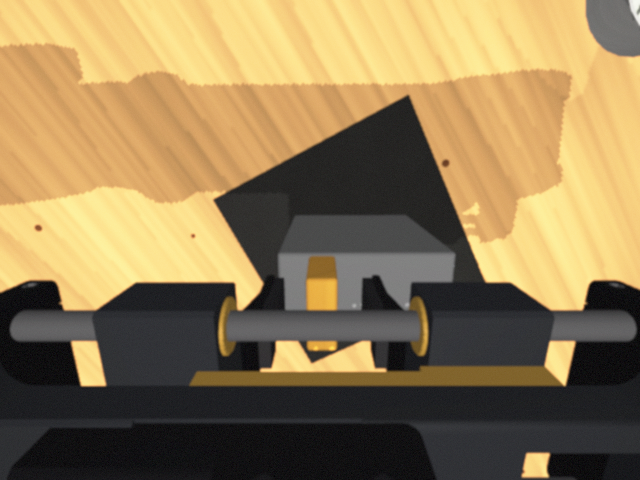

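The relay stands on the mat with the fingers clear on both sides of the bar: bar at u≈322, fingers at 270 and 375. Backing straight up.

Request:
{"fn": "play_rows", "kwargs": {
  "translation": [
    [0, -5, 0],
    [0, -10, 0],
    [0, -15, 0],
    [0, -20, 0],
    [0, -20, 0],
    [0, -20, 0],
    [0, -20, 0],
    [0, -20, 0],
    [0, -10, 0],
    [0, 0, 0]
  ],
  "turn": [
    [0, 0, 0],
    [0, 0, 0],
    [0, 0, 0],
    [0, 0, 0],
    [0, 0, 0],
    [0, 0, 0],
    [0, 0, 0],
    [0, 0, 0],
    [0, 0, 0],
    [0, 0, 0]
  ],
  "fingers": [0, 0, 0, 0, 0, 0, 0, 0, 0, 0]
}}

```text
time: 15.32
position: [0.4324, -0.2801, 0.2638]
tool_rot: [-0.878, 1.613, -1.622]
ft_force: [0.2, 0.3, 0.4]
grip_width: 0.495
```

```bash
python3 - <<'E'
from h import *
for n in("scene","top"): cv2.imwrite(f"pics/{n}11.png",ctrl.get_image(n))
im=cv2.imread("pics/scene11.png"); cv2.imwrite("pics/scene11c.png",cv2.resize(im[60:220,300:500],None,fx=3.5,fy=3.5,interpolation=cv2.INTER_CUBIC))
s=ctrl.get_state();print(s["position"],s["ft_force"],s["grip_width"]*87,s["time"])
a=cv2.imread("pics/top0.png").astype(int)[200:260,255:345]; b=cv2.imread("pics/top11.png").astype(int)[200:260,255:345]; print(np.abs(a-b).mean())
E
```

```text
[ 0.43095655 -0.27932614  0.26027999] [-0.40008287 -0.30645398 -0.47579453] 43.44105534282255 15.4167
4.813024691358025
```

View pics/scene11.png

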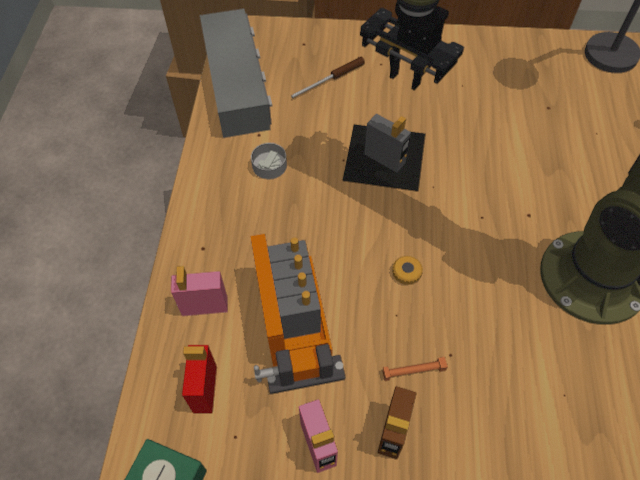

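View pics/scene11c.png

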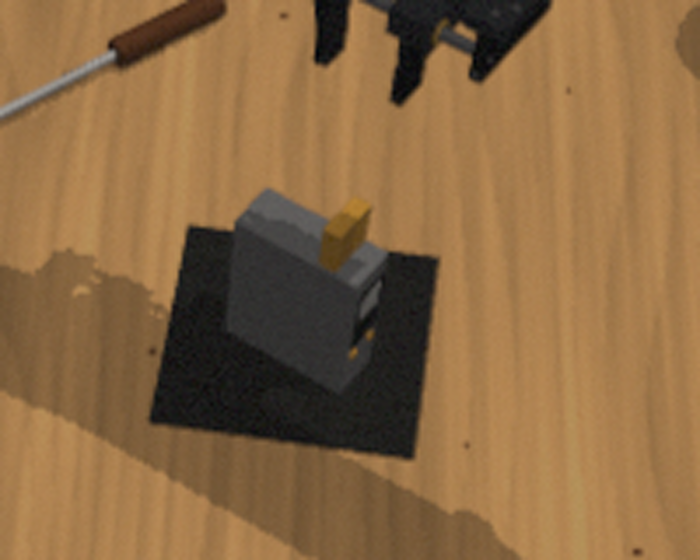

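View pics/top11.png

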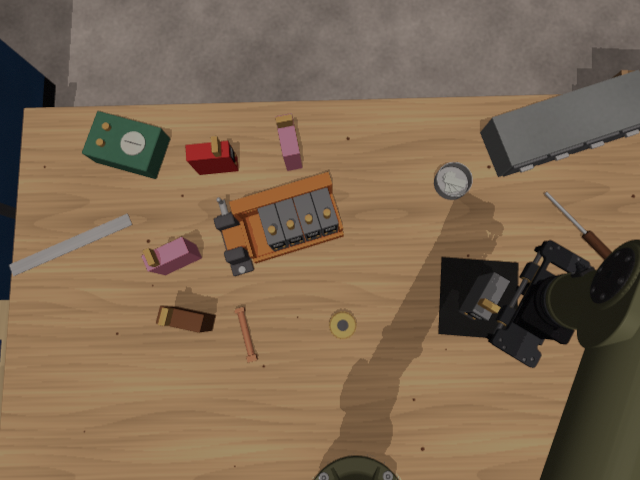

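```bash
python3 - <<'E'
from bench import ctrl
print(ctrl.close_job())
E
```

```text
the job is handed in; nothing more can be done
None
```

I took the bar relay out of the frame and stood it upright near the middle of the mat. The job was handed in at about 15.4 s; no verdict was reported.

- **Removal:** I pinched the pull bar front to back and tipped the relay about its toe to 0.18 rad, then to 0.30 rad. From the tool pose, the toe was still behind and below the sill top at both angles. I then raised it over the sill, brought it 45 mm forward past the rail, lifted it clear and carried it upright to the mat.
- **Setting down:** The vertical force went from -3.2 N to +4.8 N at the predicted height. I eased off 0.5 mm, opened the fingers slowly and backed straight up to 0.26 m.
- **Last checks:**
  - In the final scene picture the foot is centred on the mat to within a few mm, and the relay looks upright.
  - The four knob relays stand in place in the frame.
  - The tin, nut, pin and look-alikes show no visible movement.
  - The arm touches nothing.
- **Disagreements:** The cameras differed by 3–4 mm on the frame's position. Just before contact, the scene picture put the foot about 3 px (roughly 6 mm) lower than the tool pose did, but contact came where the tool pose said.
- **Weak check:** The before/after image difference over the knob relays averaged 4.8 grey levels, partly because the empty bay is in that crop. I judged those relays unmoved by eye rather than measuring them.

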